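# Clamp a rubber mould in the crank vise

## Task

Clamp the brown rubber mould that lies on the front of the vise's bed. First slide it along the bed, between the jaws, until its far end rests squarely against the back stop; then swing the folded crank arm all the way out, press it down so that it latches in its slot (this frees the wheel), and wind the crank clockwise (seen from above) until the jaw holds the mould firmly, with its sprung pad pressed back at least 4 mm. Leave the mould against the stop, let go, and do not disturb the two loose wax trees beside the vise or the small white bottle.

Things in the scene. Friction and masses are not known exactly. Their poses are not given: they have to be found in the camera images.
- vise: Low grey and steel mould vise, fixed. Origin on the table top under the bed; its x points away from the robot, y left, z up. Steel bed, top z=12 mm, spans x -125..85, y -75..80 mm. Fixed jaw: face y=+50, x -10..75, top z=42. Right of the bed the gearbox (92x90 mm, top z=62, centre x=0, y=-150) carries the crank wheel (diameter 84, face z=85).
- stop_face (a point): Centre of the front face of the back stop, a low grey wall across the far end of the bed: face at vise x=+60 mm, y -40..50 mm, top z=36 mm.
- pad_face (a point): Centre of the face of the moving jaw's sprung aluminium pad: 70 mm wide (vise x -2..68), top z=40 mm; the face is at vise y=-35 mm when open and moves to +y (left) towards the fixed jaw.
- mould: Brown rubber mould block, 50x77x22 mm, about 0.11 kg; the one on the vise bed, in front of the jaws. Origin at its underside; its y axis is its long axis and points away from the robot, roughly along vise x; far end 39 mm ahead of the origin, near end 37 mm behind, sides 25 mm either way. Against the stop its origin is at vise x=+21 mm.
- crank_axis (a point): Point on the vertical axis of the crank wheel, at the height of the wheel's face (z=85 mm).
- crank_pivot (a point): Pivot of the crank arm on the wheel, 25 mm from the wheel's axis, on the robot's side (vise -x) until the wheel turns. The arm is a flat dark bar 15 mm wide, 50 mm from pivot to knob, its top 96 mm above the table while up (88 mm latched).
- knob_top (a point): Centre of the top of the upright round black knob at the arm's free end; 19 mm in diameter, 42 mm tall, turns freely on its pin. Its top is 138 mm above the table while the arm is up, 131 mm when latched. Folded, it stands 25 mm beyond the wheel's axis; fully out 75 mm from the axis, towards the robot.
- crank_swing (a joint): Angle of the crank arm about its pivot on the wheel, rad: 0 folded across the wheel, grows anticlockwise seen from above, 3.14 fully out against its stop. Friction 0.05 Nm: it stays where it is left.
- crank_latch (a joint): How far the arm is pressed down, m: 0 up, 0.0075 latched in the wheel's slot. It goes down only when the arm is out (within about 0.15 rad of its stop); pushing the knob's top down takes about 5 N, and it stays down. While it is up a lock holds the wheel; while it is down the arm cannot swing.
- crank_wheel (a joint): Turn of the crank wheel, rad, clockwise seen from above; 0 at the start (locked), at most 6.46. Friction 0.2 Nm (about 3 N at the knob), so it stays where it is left.
- jaw (a joint): Travel of the moving jaw towards +y of the vise, m: 0 open, 6.5 mm per rad of the wheel, at most 0.042. The pad meets the mould (against the fixed jaw) at 0.035.
- jaw_pad (a joint): How far the jaw's sprung pad is pressed back, m: 0 free, at most 0.008; spring 4 N per mm. With the mould clamped the crank reaches its end stop at about 0.007.
- tree_left: Green wax tree on a black round rubber base (127 mm wide, 240 mm tall), loose, left of the vise. Bystander.
- tree_right: Green wax tree like the other, loose, on the right near the back. Bystander.
- flux_bottle: Small white bottle, 46 mm wide, 71 mm tall, loose, on the right near the back. Bystander.
Mind the look-alikes: they are no part of the job. Leave any orange or turquoise look-alike of the mould alone.

How it is judged (in metres and radians):
On the way, in this order (a step that is already met when the one before it is completed fails the run):
1. the mould rests against the back stop (within 6 mm), square (within 0.15 rad) and between the jaws (x of mould in the frame of vise above 0.015 m and y of mould in the frame of vise between -0.012 and 0.03 m and angle between the y axis of mould and the x axis of vise, either way round below 0.15 rad), for 0.2 s.
2. the crank arm is swung fully out (value of joint crank_swing above 2.9 rad), for 0.1 s.
3. the arm is pressed down and latched (value of joint crank_latch above 0.0055 m), for 0.2 s.
4. the crank is wound until the pad is pressed back on the mould (value of joint jaw_pad above 0.003 m), for 0.2 s.
At the end, for the whole second after the job is handed in: The mould lies flat on the bed, at rest, square in the jaws (within 0.1 rad) with its far end within 9 mm of the back stop; the sprung pad presses on it (more than 5 N) and is pressed back more than 3 mm; the crank arm is still latched down (more than 5.5 mm) (value of joint jaw_pad above 0.003 m and value of joint crank_latch above 0.0055 m and contact force between jaw_pad and mould above 5 N and x of mould in the frame of vise above 0.012 m and z of mould in the frame of vise below 0.016 m and angle between the y axis of mould and the x axis of vise, either way round below 0.1 rad and linear speed of mould below 0.02 m/s); the robot touches nothing.
It fails at once if a wax tree is shoved more than 40 mm or tipped (distance of any of tree_left, tree_right from where it was at the start of the episode above 0.04 m or angle between any of tree_left, tree_right's own z axis and vertical above 0.4 rad).
It fails at once if the small white bottle is shoved more than 40 mm or tipped (distance of flux_bottle from where it was at the start of the episode above 0.04 m or angle between flux_bottle's own z axis and vertical above 0.4 rad).
It also fails if it takes over 64 s, if anything falls off the work surface, if the arm or the gripper's body presses on something with over 40 N, if the wrist force passes 120 N, or if a joint passes its speed limit or range.

## Robot

A 6-joint arm with a two-finger parallel gripper is mounted at the origin on the work surface; the furniture and walls round the work are solid. World frame = base frame: x ahead of the robot, y to its left, z up, the work surface at z = 0. Lengths are in m, angles in degrees, forces in N, time in s.
With the tool pointing down it reaches from about 0.3 to 0.75 m from the base axis. Payload 8.5 kg.
Tool frame: the origin (TCP) lies on the centre line of the jaws, within the pads' length; the fingertips stand 25 mm ahead of it and the grasp point (between the pads) lies 6 mm ahead of it; z points along the fingers, y is the line along which they close (so a half turn about z gives the same grasp; the last joint's range is limited). The gripper opens to 85 mm and grips with 20 to 120 N. Pads are 22 mm wide; open, the fingers measure 114 mm over their backs; the gripper's body (76 mm by 85 mm) begins 54 mm behind the grasp point. The pads swing forward as they close: fully open they stand 13 mm farther back than shut.
Start: joints at [-12.336, 21.807, 74.336, -0, 83.858, -12.336], TCP at [0.55, 0, 0.216] pointing down, gripper open.
Joint ranges: [-178.18, 178.18], [-50.72, 133.34], [12.68, 142.11], [-81.47, 261.47], [9.98, 163.14], [-165.26, 165.26]. Speed limits (degrees/s): [136.94, 136.94, 180, 180, 180, 180].

## Interface

Orientations are given as a 3x3 rotation matrix whose columns are the frame's x, y, z axes.
In Python, from rig import telemetry, optics, env gives the robot as it stands.
- The arm moves only by the tool send_rows, never from a script. Its argument "deltas" is a list that holds one entry, the list of rows, each a list of 7 numbers: the shift along the tool's x, y, z in m, then the turn, a rotation vector about the tool's x, y, z in rad, then the opening, from -1 (shut) to 1 (fully open), so that 0 is half open. In form: [[[x, y, z, ax, ay, az, grip], ...]]. A call has 1 to 12 rows; each row shifts and turns the commanded pose from where the row before left it, along the tool's axes as they then stand; what a row does not reach is not made up. A row lasts 1/8 s, in which the tool goes at most 62.5 mm and 10.7 degrees, less where a joint would pass 70% of its speed; a pose out of reach is approached as far as the arm can. A call is refused whole if a number of a shift passes 0.0625 or a number of a turn 0.188, either way. A call with a gripper value outside its range is refused whole. The fingers move at their own pace and stop on an object; "squeeze" is the grip in N (left out, the last holds). Time passes only in rows, so rows that do not move let the fingers close. It gives the time, the measured TCP pose, the force, the opening and the grip force at its end, in the units of the state.
- telemetry.observe(): the state, without advancing time (a new reading comes with each control period).
- optics.get_image(name): name is "scene" or "side" or "wrist"; returns a dict with "image" (384x512x3 uint8, red, green, blue), "range_z" (384x512 float32, m along the optical axis (not along the pixel's ray), 0 where there is no reading), "K" (3x3 intrinsics, pixels), "rvec" (rotation vector, rad) and "tvec" (3), from world to camera coordinates, as OpenCV has them; the wrist camera has in their place "hand_eye" (4x4, takes a point from camera to tool coordinates, whose origin is the TCP and whose axes are the flange's). Camera axes: x right, y down, z forward; pixel columns grow to the right and rows downward; lengths in m; the calibration is good to about 2 mm. The wrist camera is an equidistant fisheye: a pixel r from the principal point sees the ray r / f radians off the axis. A picture is of the moment at which its call begins: read the wrist's pose just before it.
- env.close_job(): hands the job in; it is judged then, once.
The state is a dict: "time_s": time; "q": joint angles; "qvel": joint speeds; "joint_efforts": joint torques, N m; "position": TCP position; "tool_rot": TCP orientation; "ft_force": force on the tool from outside, world axes, zero at the start; "wrist_torque": the same for the moment, N m; "grip_width": finger opening in m; "gripper_force": force on a finger pad.
Only numpy, scipy, OpenCV 4.12 (cv2) and the standard library are available. Lean on these libraries where they do the work, as an engineer would, in place of code of your own. Each camera call takes 0.05 s, during which the arm holds its last target. There are 200 camera calls.

## Working session

There is one attempt and no reset: what is moved stays moved. The work goes in short steps, Python scripts to look and compute and a tool call to move; the robot and the scene stay as the last step left them, time stands still between calls to the robot, and variables do not carry over. Pictures are saved under pics/ and viewed, at most 10 in all, crops included, and the job is handed in when it is done.

Besides the shell and the picture viewer there is one more tool, called after "Emit:" in YAML: its name, and indented under it one key for each argument. send_rows: Moves the arm, as the interface text tells. Its arguments: {"type":"object","properties":{"deltas":{"type":"array"},"squeeze":{"type":"number"}},"required":["deltas"]}

```bash
ls; mkdir -p pics; cat > h.py <<'E'
import numpy as np, cv2
from rig import telemetry, optics, env
def world(im,u,v):
    K=im["K"];R=cv2.Rodrigues(np.array(im["rvec"],float))[0];t=np.array(im["tvec"],float).ravel()
    z=im["range_z"][v,u]; p=np.stack([(u-K[0][2])/K[0][0]*z,(v-K[1][2])/K[1][1]*z,z],-1)
    return (p-t)@R
def allpts(im):
    v,u=np.mgrid[0:384,0:512]; return world(im,u,v)
E
python3 - <<'E'
from h import *
s=telemetry.observe();print(s)
for n in("scene","side"):
    im=optics.get_image(n);cv2.imwrite(f"pics/{n}0.png",im["image"][...,::-1]);np.save(n+"0.npy",im,allow_pickle=True)
    R=cv2.Rodrigues(np.array(im["rvec"],float))[0];print(n,im["K"],-R.T@np.array(im["tvec"]).ravel())
E
```

```text
pics
{'time_s': 0.0, 'q': array([-1.23351265e+01,  2.18396726e+01,  7.43830471e+01, -1.92367246e-03,
        8.38574095e+01, -1.23367117e+01]), 'qvel': array([ 0.01464309,  0.04431067, -0.09675041, -0.04650447, -0.11068822,
        0.03339097]), 'joint_efforts': array([-1.00240642e-03, -4.48466885e+01, -2.31285810e+01, -2.87182611e-04,
        4.73836102e-03,  1.77242771e-05]), 'position': array([5.49697406e-01, 6.08128897e-05, 2.15834182e-01]), 'tool_rot': array([[-3.10999283e-05,  9.99999056e-01, -1.37336304e-03],
       [ 9.99999964e-01,  3.14654819e-05,  2.66153195e-04],
       [ 2.66196157e-04, -1.37335471e-03, -9.99999022e-01]]), 'ft_force': array([ 0.68758064, -0.22331276,  0.38585384]), 'wrist_torque': array([-0.032692  ,  0.01866484,  0.0455776 ]), 'gripper_force': 0.0, 'grip_width': 0.0852900868107475}
scene [[463.38199916   0.         250.39671767]
 [  0.         463.38199916 185.94824195]
 [  0.           0.           1.        ]] [-0.30020475 -0.72812251  1.12853403]
side [[346.5986559    0.         257.08572439]
 [  0.         346.5986559  189.42386017]
 [  0.           0.           1.        ]] [0.34505443 1.1017271  0.7811361 ]
```

View pics/scene0.png

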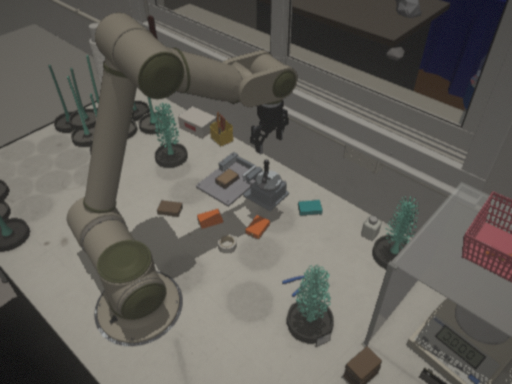

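View pics/side0.png

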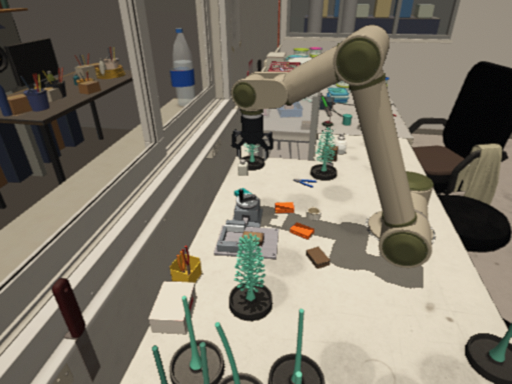

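Candidates: a brown block on the vise bed at scene (228,178), a brown block on the table at (170,208), orange blocks at (209,218) and (258,227), and a turquoise one at (310,207). By the description I choose (228,178). I'll check it in a crop.

```bash
python3 - <<'E'
from h import *
im=np.load("scene0.npy",allow_pickle=True).item()
c=im["image"][135:235,180:310,::-1];cv2.imwrite("pics/crop1.png",cv2.resize(c,None,fx=6,fy=6,interpolation=cv2.INTER_CUBIC))
for u,v in[(228,178),(170,208),(209,218),(258,227),(310,207),(266,164),(262,190),(236,160),(170,155),(400,250),(372,228)]: print((u,v),world(im,u,v).round(3))
s=telemetry.observe();w=optics.get_image("wrist");np.save("w0.npy",{**w,"s":s},allow_pickle=True)
cv2.imwrite("pics/w0.png",w["image"][...,::-1]);print(w["K"],w["hand_eye"])
E
```

```text
(228, 178) [0.518 0.162 0.032]
(170, 208) [0.288 0.203 0.029]
(209, 218) [0.345 0.077 0.026]
(258, 227) [ 0.426 -0.065  0.022]
(310, 207) [ 0.605 -0.134  0.025]
(266, 164) [0.58  0.039 0.129]
(262, 190) [0.53  0.011 0.062]
(236, 160) [0.62  0.222 0.017]
(170, 155) [0.472 0.425 0.02 ]
(400, 250) [ 0.651 -0.443  0.015]
(372, 228) [ 0.637 -0.346  0.053]
[[297.31863964   0.         258.41735925]
 [  0.         297.31863964 190.05896391]
 [  0.           0.           1.        ]] [[ 2.25183098e-04 -9.54657500e-01 -2.97706244e-01  7.63820677e-02]
 [ 9.99999920e-01  1.16748883e-04  3.82013768e-04 -1.11092131e-03]
 [-3.29935437e-04 -2.97706306e-01  9.54657450e-01 -1.57552452e-01]
 [ 0.00000000e+00  0.00000000e+00  0.00000000e+00  1.00000000e+00]]
```

View pics/crop1.png

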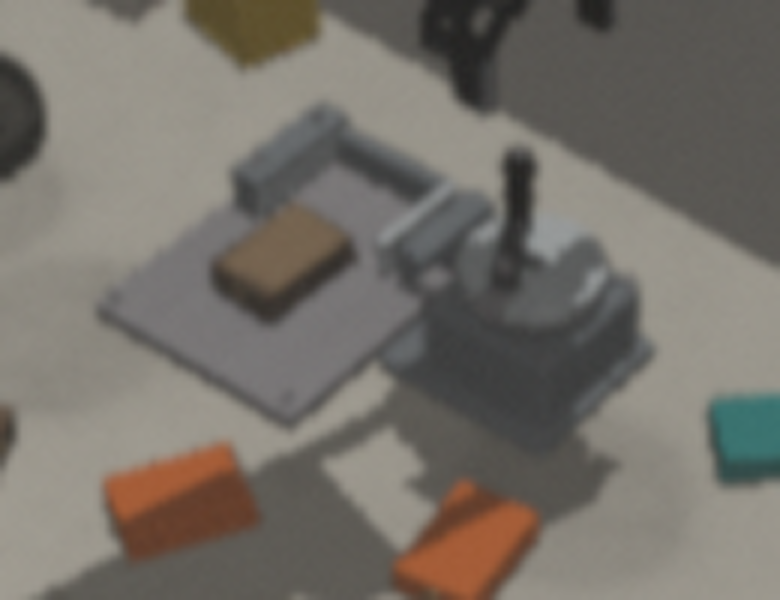

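View pics/w0.png

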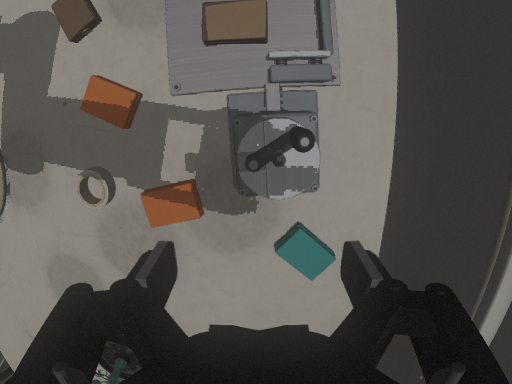

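The crop confirms the brown block on the vise bed, in front of the jaws. In the wrist view the mould is at about (235,20), the knob top at (303,139), the pivot at (252,164) and the bed corners at (171,94) and (339,84). Next I'll fit the poses from depth.

```bash
cat >> h.py <<'E'
def wpts(w,s):
    v,u=np.mgrid[0:384,0:512].astype(float);K=w["K"];dx=u-K[0][2];dy=v-K[1][2];r=np.hypot(dx,dy)+1e-9
    th=r/K[0][0];z=w["range_z"];t=np.tan(th)*z
    p=np.stack([dx/r*t,dy/r*t,z],-1);H=np.array(w["hand_eye"]);p=p@H[:3,:3].T+H[:3,3]
    return p@np.array(s["tool_rot"]).T+np.array(s["position"])
def rect(P):
    return cv2.minAreaRect((P[:,:2]*1000).astype(np.float32))
E
python3 - <<'E'
from h import *
w=np.load("w0.npy",allow_pickle=True).item();P=wpts(w,w["s"]);I=w["image"].astype(int)
for u,v in[(235,20),(303,139),(252,164),(279,160),(300,180),(171,90),(335,80),(190,60),(228,98),(316,92),(318,190),(237,192),(325,30),(300,55),(300,75)]: print((u,v),P[v,u].round(4))
S=np.load("scene0.npy",allow_pickle=True).item();Q=allpts(S);J=S["image"].astype(int)
for n,X,C in(("w",P,I),("s",Q,J)):
    b=(X[...,0]>.4)&(X[...,0]<.75)&(X[...,1]>-.06)&(X[...,1]<.3)
    br=b&(C[...,0]-C[...,2]>25)&(X[...,2]>.027)&(X[...,2]<.042)&(X[...,1]>.1)
    print(n,"mould",rect(X[br]),br.sum())
    for nm,lo,hi in(("wheel",.08,.091),("bed",.006,.018),("gear",.057,.068),("knob",.130,.147),("stop",.034,.046)):
        m=b&(X[...,2]>lo)&(X[...,2]<hi)
        if m.sum()>5: print(nm,m.sum(),rect(X[m]),np.median(X[m],0).round(4))
E
```

```text
(235, 20) [0.5222 0.1707 0.0342]
(303, 139) [0.5839 0.0461 0.1402]
(252, 164) [0.5426 0.0173 0.1022]
(279, 160) [0.5688 0.018  0.0865]
(300, 180) [ 0.5906 -0.0028  0.0851]
(171, 90) [0.4414 0.0924 0.0131]
(335, 80) [0.6411 0.1039 0.0138]
(190, 60) [0.466  0.1283 0.0131]
(228, 98) [0.5119 0.0795 0.0112]
(316, 92) [0.6181 0.0879 0.0116]
(318, 190) [0.5488 0.0764 0.3735]
(237, 192) [ 0.5201 -0.0429 -0.0008]
(325, 30) [0.6237 0.1607 0.0361]
(300, 55) [0.5943 0.1285 0.04  ]
(300, 75) [0.5942 0.1055 0.0418]
w mould ((519.5731811523438, 171.79617309570312), (74.583740234375, 46.508934020996094), 2.3917734622955322) 2141
wheel 3845 ((568.5636596679688, 18.135944366455078), (81.68206787109375, 84.22795867919922), 2.2647042274475098) [0.5684 0.0117 0.0851]
bed 11877 ((530.6575317382812, 77.60455322265625), (287.0997009277344, 227.99099731445312), 82.90390014648438) [0.5277 0.1306 0.012 ]
gear 1471 ((567.849853515625, 18.23297882080078), (91.28121948242188, 90.13312530517578), 3.540642023086548) [0.5459 0.0498 0.0614]
knob 457 ((584.9374389648438, 44.203487396240234), (19.506175994873047, 19.30
[... 276 characters left out ...]
402344), 1.390264868736267) 154
wheel 286 ((570.656005859375, 17.600128173828125), (82.72992706298828, 81.58077239990234), 1.555763840675354) [0.568  0.0113 0.0856]
bed 1368 ((566.6808471679688, 117.1452407836914), (352.2692565917969, 327.08428955078125), 89.9918212890625) [0.5137 0.14   0.0123]
gear 189 ((569.5223388671875, 15.395179748535156), (93.26795959472656, 90.15918731689453), 1.1471396684646606) [ 0.5387 -0.0105  0.0617]
knob 26 ((584.4663696289062, 41.43535614013672), (17.693315505981445, 16.85646629333496), 32.013206481933594) [0.5826 0.0405 0.1369]
stop 495 ((557.1170654296875, 110.68241119384766), (280.9888610839844, 150.79330444335938), 89.36524200439453) [0.5711 0.151  0.039 ]
```

```bash
python3 - <<'E'
from h import *
S=np.load("scene0.npy",allow_pickle=True).item();D=np.load("side0.npy",allow_pickle=True).item()
for im in(S,D):
    X=allpts(im).reshape(-1,3);X=X[im["range_z"].ravel()>0]
    for lo,hi in((.03,.1),(.1,.25),(.25,.45)):
        m=(X[:,2]>lo)&(X[:,2]<hi)&(X[:,0]>.66)&(X[:,1]>-.2)&(X[:,1]<.2);print(lo,m.sum(),np.percentile(X[m,0],[0,5,25,50]).round(3) if m.any() else "")
w=np.load("w0.npy",allow_pickle=True).item();P=wpts(w,w["s"]);b=(P[...,0]>.4)&(P[...,0]<.75)&(P[...,1]>-.06)&(P[...,1]<.3)
# yaw: bed near-right edge and pad block edges
m=b&(P[...,2]>.036)&(P[...,2]<.046)&(P[...,1]>.09)&(P[...,1]<.14)&(P[...,0]>.54)&(P[...,0]<.605);print("jaw",rect(P[m]),m.sum())
m=b&(P[...,2]>.032)&(P[...,2]<.045)&(P[...,0]>.605)&(P[...,1]>.12);print("stop",rect(P[m]),m.sum())
I=[P[v-1:v+2,u-1:u+2] for u,v in()]
e=[]
for u in range(180,226,3):
    v=[k for k in range(60,110) if .009<P[k,u,2]<.016][-1];e.append(P[v,u,:2])
e=np.array(e);print("edge yaw",np.degrees(np.arctan(np.polyfit(e[:,0],e[:,1],1)[0])))
E
```

```text
0.03 1874 [0.771 0.777 0.78  0.782]
0.1 2381 [0.724 0.731 0.743 0.777]
0.25 6054 [0.746 0.751 0.771 0.817]
0.03 584 [0.776 0.778 0.778 0.779]
0.1 1101 [0.727 0.729 0.738 0.752]
0.25 3484 [0.748 0.751 0.774 0.816]
jaw ((582.7047729492188, 116.04043579101562), (46.12309646606445, 36.63780212402344), 2.893141031265259) 1016
stop ((620.3150024414062, 159.44566345214844), (80.33899688720703, 26.35207176208496), 86.29920196533203) 731
edge yaw 3.5285244673758918
```

Emit:
send_rows:
  deltas:
    - [[0.056,-0.0303,0,0,0,0,-0.5],[0.056,-0.0303,0,0,0,0,-0.5],[0.056,-0.0303,0,0,0,0,-0.5],[0,0,0,0,0,-0.181,-0.5],[0,0,0,0,0,-0.181,-0.5],[0,0,0,0,0,-0.181,-0.5],[0,0,0,0,0,-0.181,-0.5],[0,0,0,0,0,-0.181,-0.5],[0,0,0,0,0,-0.181,-0.5],[0,0,0,0,0,-0.181,-0.5],[0,0,0,0,0,-0.181,-0.5],[0,0,0,0,0,-0.182,-0.5]]

```text
time_s: 1.65
position: [0.4606, 0.1649, 0.2162]
tool_rot: [[-0.998, -0.065, -0.001], [-0.065, 0.998, -0.0], [0.001, -0.0, -1.0]]
ft_force: [-0.1, -0.0, -0.4]
grip_width: 0.0212
gripper_force: 0.0
```

```bash
cat >> h.py <<'E'
O=np.array([.559,.168]);A=np.radians(3.4);RV=np.array([[np.cos(A),-np.sin(A)],[np.sin(A),np.cos(A)]])
def tov(p): return (np.asarray(p)[...,:2]-O)@RV
def snap(name):
    s=telemetry.observe();w=optics.get_image("wrist");cv2.imwrite(f"pics/{name}.png",w["image"][...,::-1]);P=wpts(w,s)
    print("t",s["time_s"],"pos",s["position"].round(4),"visexy",tov(s["position"]).round(4),"yaw",np.degrees(np.arctan2(s["tool_rot"][1,0],s["tool_rot"][0,0])).round(2),"F",s["ft_force"].round(1),"w",s["grip_width"],s["gripper_force"])
    return s,w,P
def mould(P,C,hi=.042):
    C=C.astype(int);V=tov(P)
    br=(C[...,0]-C[...,2]>25)&(P[...,2]>.027)&(P[...,2]<hi)&(abs(V[...,0])<.11)&(V[...,1]>-.05)&(V[...,1]<.07)
    r=rect(P[br]);c=tov(np.array(r[0])/1000);print("mould n",br.sum(),"vise centre",c.round(4),r[1:])
E
python3 - <<'E'
from h import *
s,w,P=snap("w1");mould(P,w["image"])
T=(P-s["position"])@s["tool_rot"]
m=(abs(T[...,1])<.06)&(abs(T[...,0])<.03)&(T[...,2]<.06)&(w["range_z"]>0)
print(m.sum(),np.percentile(T[m],[90,98,99.5,100],axis=0).round(4),np.percentile(T[m],[0,2],axis=0).round(4))
E
```

```text
t 1.65 pos [0.4606 0.1649 0.2162] visexy [-0.0984  0.0027] yaw -176.26 F [-0.1 -0.  -0.4] w 0.02121372588614212 0.0
mould n 1808 vise centre [-0.0385  0.0061] ((74.95901489257812, 45.65354537963867), 2.561765432357788)
37384 [[ 0.0189  0.0459 -0.0631]
 [ 0.021   0.0561 -0.0328]
 [ 0.0215  0.0588 -0.0229]
 [ 0.0227  0.06   -0.0158]] [[-0.012  -0.06   -0.1195]
 [-0.008  -0.0558 -0.116 ]]
```

View pics/w1.png

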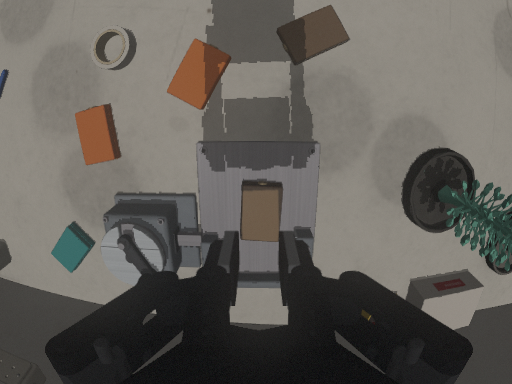

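Mould at (262,212), fingertips at about (228,240) and (292,240), behind its near end. Descending.

Emit:
send_rows:
  deltas:
    - [[0.008,0.003,0.04,0,0,0.006,-0.5],[0,0,0.04,0,0,0,-0.5],[0,0,0.04,0,0,0,-0.5],[0,0,0.038,0,0,0,-0.5],[0,0,0,0,0,0,-0.5]]

```text
time_s: 2.33
position: [0.4512, 0.1673, 0.0567]
tool_rot: [[-0.999, -0.051, -0.005], [-0.051, 0.999, -0.001], [0.005, -0.0, -1.0]]
ft_force: [-0.1, 0.1, 0.2]
grip_width: 0.0217
gripper_force: 0.0
```

Emit:
send_rows:
  deltas:
    - [[0,0,0.004,0,0,0,-0.5],[0,0,0,0,0,0,-0.5]]

```text
time_s: 2.58
position: [0.4532, 0.1675, 0.0555]
tool_rot: [[-0.999, -0.053, 0.002], [-0.053, 0.999, 0.0], [-0.002, 0.0, -1.0]]
ft_force: [-0.8, 0.6, 0.1]
grip_width: 0.0213
gripper_force: 0.0
```

Emit:
send_rows:
  deltas:
    - [[0,0,0.004,0,0,0,-0.5],[0,0,0,0,0,0,-0.5]]

```text
time_s: 2.82
position: [0.4526, 0.1674, 0.0506]
tool_rot: [[-0.999, -0.053, 0.0], [-0.053, 0.999, 0.0], [-0.0, 0.0, -1.0]]
ft_force: [0.2, -0.1, -1.2]
grip_width: 0.0215
gripper_force: 0.0
```

```bash
python3 - <<'E'
from h import *
s,w,P=snap("w2");mould(P,w["image"])
im=optics.get_image("side");c=im["image"][200:280,190:310,::-1];cv2.imwrite("pics/s2.png",cv2.resize(c,None,fx=5,fy=5,interpolation=cv2.INTER_CUBIC))
E
```

```text
t 2.825 pos [0.4526 0.1674 0.0506] visexy [-0.1062  0.0057] yaw -176.96 F [ 0.2 -0.1 -1.2] w 0.021516425552934964 0.0
mould n 2726 vise centre [-0.0455  0.007 ] ((64.03119659423828, 44.413856506347656), 0.3103499412536621)
```

Emit:
send_rows:
  deltas:
    - [[0,0,0.004,0,0,0,-0.5],[0,0,0,0,0,0,-0.5]]

```text
time_s: 3.18
position: [0.4524, 0.1674, 0.0461]
tool_rot: [[-0.999, -0.053, -0.001], [-0.053, 0.999, -0.0], [0.001, -0.0, -1.0]]
ft_force: [-0.2, -0.7, 0.1]
grip_width: 0.0222
gripper_force: 0.0
```

Emit:
send_rows:
  deltas:
    - [[-0.006,0,0,0,0,0,-0.5],[-0.006,0,0,0,0,0,-0.5],[-0.006,0,0,0,0,0,-0.5],[-0.006,0,0,0,0,0,-0.5],[-0.006,0,0,0,0,0,-0.5],[-0.006,0,0,0,0,0,-0.5],[-0.006,0,0,0,0,0,-0.5]]

```text
time_s: 4.05
position: [0.4949, 0.1697, 0.0464]
tool_rot: [[-0.999, -0.053, -0.0], [-0.053, 0.999, -0.0], [0.0, -0.0, -1.0]]
ft_force: [-0.1, 0.5, 0.5]
grip_width: 0.0209
gripper_force: 0.0
```

```bash
python3 - <<'E'
from h import *
s,w,P=snap("w3");mould(P,w["image"])
E
```

```text
t 4.05 pos [0.4949 0.1697 0.0464] visexy [-0.0639  0.0055] yaw -176.95 F [-0.1  0.5  0.5] w 0.020889598630441573 0.0
mould n 1887 vise centre [-0.034   0.0077] ((32.63113021850586, 64.36825561523438), 89.365966796875)
```

View pics/w3.png

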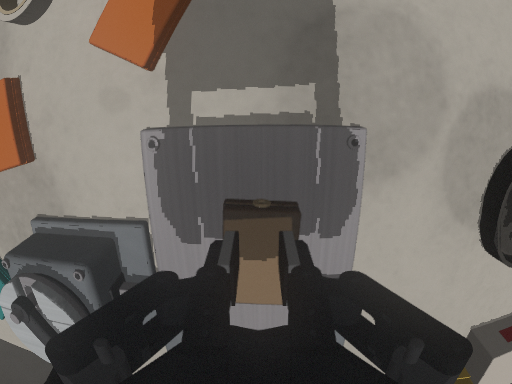

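The lit mould top starts at row 262, the dark near face is above it at rows 200–262, and the tips at about row 235 are against that face. So the mould is being pushed. Continuing.

Emit:
send_rows:
  deltas:
    - [[-0.006,0,0,0,0,0,-0.5],[-0.006,0,0,0,0,0,-0.5],[-0.006,0,0,0,0,0,-0.5],[-0.006,0,0,0,0,0,-0.5],[-0.004,0,0,0,0,0,-0.5],[0,0,0,0,0,0,-0.5]]

```text
time_s: 4.85
position: [0.5227, 0.1711, 0.0464]
tool_rot: [[-0.999, -0.053, 0.0], [-0.053, 0.999, 0.0], [-0.0, 0.0, -1.0]]
ft_force: [0.6, 0.3, -0.3]
grip_width: 0.0216
gripper_force: 0.0
```

Emit:
send_rows:
  deltas:
    - [[-0.003,0,0,0,0,0,-0.5],[-0.003,0,0,0,0,0,-0.5],[0,0,0,0,0,0,-0.5]]

```text
time_s: 5.22
position: [0.5287, 0.1715, 0.0464]
tool_rot: [[-0.999, -0.053, 0.0], [-0.053, 0.999, 0.0], [-0.0, 0.0, -1.0]]
ft_force: [-0.6, 0.2, -1.4]
grip_width: 0.0217
gripper_force: 0.0
```

Emit:
send_rows:
  deltas:
    - [[-0.002,0,0,0,0,0,-0.5],[0,0,0,0,0,0,-0.5]]

```text
time_s: 5.48
position: [0.5306, 0.1716, 0.0464]
tool_rot: [[-0.999, -0.053, 0.0], [-0.053, 0.999, 0.0], [-0.0, 0.0, -1.0]]
ft_force: [-0.4, 0.5, 1.2]
grip_width: 0.0211
gripper_force: 0.0
```

Emit:
send_rows:
  deltas:
    - [[-0.0015,0,0,0,0,0,-0.5],[0,0,0,0,0,0,-0.5]]

```text
time_s: 5.72
position: [0.5321, 0.1716, 0.0464]
tool_rot: [[-0.999, -0.053, 0.0], [-0.053, 0.999, 0.0], [-0.0, 0.0, -1.0]]
ft_force: [0.8, -0.4, -0.2]
grip_width: 0.0212
gripper_force: 0.0
```

Emit:
send_rows:
  deltas:
    - [[-0.0015,0,0,0,0,0,-0.5],[0,0,0,0,0,0,-0.5]]

```text
time_s: 5.98
position: [0.5336, 0.1717, 0.0464]
tool_rot: [[-0.999, -0.053, 0.0], [-0.053, 0.999, 0.0], [-0.0, 0.0, -1.0]]
ft_force: [-0.2, -0.1, -0.9]
grip_width: 0.0214
gripper_force: 0.0
```

Emit:
send_rows:
  deltas:
    - [[-0.0015,0,0,0,0,0,-0.5],[0,0,0,0,0,0,-0.5]]

```text
time_s: 6.22
position: [0.5351, 0.1718, 0.0464]
tool_rot: [[-0.999, -0.053, 0.0], [-0.053, 0.999, -0.0], [-0.0, -0.0, -1.0]]
ft_force: [0.2, 0.9, 0.1]
grip_width: 0.0214
gripper_force: 0.0
```

```bash
python3 - <<'E'
from h import *
s,w,P=snap("w4");mould(P,w["image"])
im=optics.get_image("scene");S=allpts(im);mould(S,im["image"])
c=im["image"][135:215,190:300,::-1];cv2.imwrite("pics/c4.png",cv2.resize(c,None,fx=7,fy=7,interpolation=cv2.INTER_CUBIC))
E
```

```text
t 6.225 pos [0.5351 0.1718 0.0464] visexy [-0.0237  0.0052] yaw -176.95 F [0.2 0.9 0.1] w 0.021362289270990764 0.0
mould n 2621 vise centre [-0.0398  0.0061] ((73.65607452392578, 44.28964614868164), 1.2445099353790283)
mould n 0 vise centre [-0.568  -0.1346] ((0.0, 0.0), 0.0)
```

View pics/c4.png

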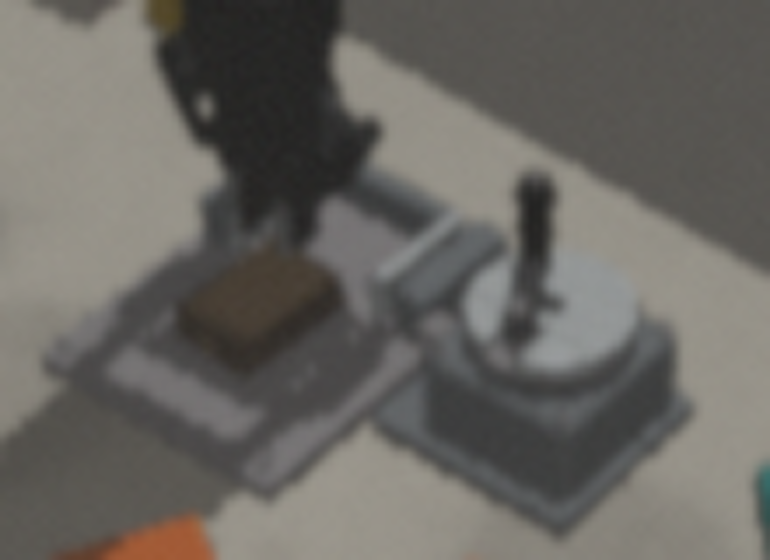

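The crop shows the fingers passed over the mould, which is still at the front of the bed (crop (265,305)). So the tips sit higher than I assumed. I'll go back behind it and down until they touch the bed.

Emit:
send_rows:
  deltas:
    - [[0,0,-0.02,0,0,0,-0.5],[0.03,0,0,0,0,0,-0.5],[0.03,0,0,0,0,0,-0.5],[0.028,0,0,0,0,0,-0.5],[0,0,0.02,0,0,0,-0.5],[0,0,0.01,0,0,0,-0.5],[0,0,0,0,0,0,-0.5]]

```text
time_s: 7.2
position: [0.4471, 0.1671, 0.036]
tool_rot: [[-0.999, -0.053, -0.001], [-0.053, 0.999, -0.0], [0.001, -0.0, -1.0]]
ft_force: [-0.1, 0.2, 0.9]
grip_width: 0.0216
gripper_force: 0.0
```

Emit:
send_rows:
  deltas:
    - [[0,0,0.004,0,0,0,-0.5],[0,0,0,0,0,0,-0.5]]

```text
time_s: 7.45
position: [0.4472, 0.1671, 0.0324]
tool_rot: [[-0.999, -0.053, 0.0], [-0.053, 0.999, 0.0], [-0.0, 0.0, -1.0]]
ft_force: [-0.3, -0.9, 0.7]
grip_width: 0.0213
gripper_force: 0.0
```

Emit:
send_rows:
  deltas:
    - [[0,0,0.002,0,0,0,-0.5],[0,0,0,0,0,0,-0.5]]

```text
time_s: 7.7
position: [0.4471, 0.1671, 0.0304]
tool_rot: [[-0.999, -0.053, -0.0], [-0.053, 0.999, -0.0], [0.0, -0.0, -1.0]]
ft_force: [0.7, -0.4, -0.2]
grip_width: 0.0211
gripper_force: 0.0
```

Emit:
send_rows:
  deltas:
    - [[-0.006,0,0,0,0,0,-0.5],[-0.006,0,0,0,0,0,-0.5],[-0.006,0,0,0,0,0,-0.5],[-0.006,0,0,0,0,0,-0.5],[-0.006,0,0,0,0,0,-0.5],[-0.006,0,0,0,0,0,-0.5],[-0.006,0,0,0,0,0,-0.5],[-0.006,0,0,0,0,0,-0.5]]

```text
time_s: 8.7
position: [0.4954, 0.1697, 0.0304]
tool_rot: [[-0.999, -0.053, -0.0], [-0.053, 0.999, -0.0], [0.0, -0.0, -1.0]]
ft_force: [-0.3, -0.5, 0.0]
grip_width: 0.0216
gripper_force: 0.0
```

```bash
python3 - <<'E'
from h import *
s,w,P=snap("w5");mould(P,w["image"])
C=w["image"].astype(int);V=tov(P)
c=(C[...,0]-C[...,2]>12)&(P[...,2]>.014)&(P[...,2]<.04)&(abs(V[...,1])<.05)&(V[...,0]>-.12)
print(c.sum(),np.percentile(V[c],[1,5,50,95,99],axis=0).round(4))
E
```

```text
t 8.7 pos [0.4954 0.1697 0.0304] visexy [-0.0634  0.0055] yaw -176.96 F [-0.3 -0.5  0. ] w 0.021580576043996203 0.0
mould n 2222 vise centre [-0.0392  0.0057] ((75.05860900878906, 38.49882507324219), 3.19399094581604)
4314 [[-0.0768 -0.0137]
 [-0.0734 -0.0075]
 [-0.04    0.0061]
 [-0.0057  0.0193]
 [-0.0026  0.0246]]
```

View pics/w5.png

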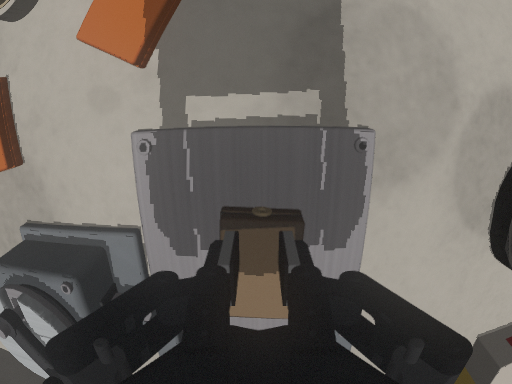

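```bash
python3 - <<'E'
from h import *
s,w,P=snap("w6");T=(P-s["position"])@s["tool_rot"]
for v in range(222,300,6): print(v,[(round(float(w["range_z"][v,u]),3),T[v,u].round(3).tolist()) for u in(227,290)],P[v,228,2].round(3),w["image"][v,228])
print(w["hand_eye"])
E
```

```text
t 8.75 pos [0.4962 0.1697 0.0305] visexy [-0.0626  0.0054] yaw -176.96 F [ 1.1 -1.1 -0.2] w 0.02134669592559713 0.0
222 [(0.167, [0.01, -0.017, -0.004]), (0.167, [0.01, 0.018, -0.003])] 0.033 [52 47 41]
228 [(0.168, [0.006, -0.018, -0.004]), (0.168, [0.007, 0.018, -0.004])] 0.035 [60 52 46]
234 [(0.147, [0.012, -0.015, -0.024]), (0.149, [0.012, 0.016, -0.022])] 0.053 [64 63 63]
240 [(0.141, [0.012, -0.015, -0.03]), (0.141, [0.012, 0.015, -0.031])] 0.06 [62 62 61]
246 [(0.136, [0.012, -0.014, -0.036]), (0.137, [0.012, 0.015, -0.035])] 0.066 [63 62 61]
252 [(0.129, [0.013, -0.014, -0.042]), (0.13, [0.012, 0.014, -0.042])] 0.072 [62 61 61]
258 [(0.125, [0.012, -0.013, -0.047]), (0.124, [0.012, 0.014, -0.047])] 0.077 [63 60 60]
264 [(0.12, [0.012, -0.013, -0.052]), (0.121, [0.012, 0.013, -0.051])] 0.083 [62 62 61]
270 [(0.121, [0.009, -0.013, -0.052]), (0.12, [0.01, 0.013, -0.053])] 0.082 [80 80 79]
276 [(0.12, [0.007, -0.013, -0.054]), (0.119, [0.008, 0.013, -0.055])] 0.084 [31 30 27]
282 [(0.115, [0.008, -0.012, -0.059]), (0.114, [0.009, 0.013, -0.06])] 0.088 [31 30 28]
288 [(0.113, [0.007, -0.012, -0.061]), (0.114, [0.006, 0.013, -0.06])] 0.089 [32 31 29]
294 [(0.116, [0.002, -0.012, -0.06]), (0.102, [0.011, 0.012, -0.071])] 0.09 [35 32 32]
[[ 2.24225059e-04 -9.54403053e-01 -2.98520957e-01  7.72916771e-02]
 [ 9.99999860e-01  7.07387036e-05  5.24960773e-04  2.48208265e-04]
 [-4.79907179e-04 -2.98521033e-01  9.54402935e-01 -1.57554855e-01]
 [ 0.00000000e+00  0.00000000e+00  0.00000000e+00  1.00000000e+00]]
```

Depth puts the fingertips about 21 mm behind the reported TCP, not 25 mm ahead of it. That explains the miss. I'll use the measured offset from here and check it by force against the bed.

Emit:
send_rows:
  deltas:
    - [[0.025,0,0,0,0,0,-0.5],[0.024,0,0,0,0,0,-0.5],[0,0,0.012,0,0,0,-0.5],[0,0,0.01,0,0,0,-0.5],[0,0,0,0,0,0,-0.5]]

```text
time_s: 9.43
position: [0.4464, 0.167, 0.0074]
tool_rot: [[-0.999, -0.053, -0.001], [-0.053, 0.999, -0.0], [0.001, -0.0, -1.0]]
ft_force: [-0.1, -0.6, 0.4]
grip_width: 0.0209
gripper_force: 0.0
```

Emit:
send_rows:
  deltas:
    - [[0,0,0.004,0,0,0,-0.5],[0,0,0,0,0,0,-0.5]]

```text
time_s: 9.68
position: [0.4462, 0.1671, 0.0042]
tool_rot: [[-0.999, -0.053, -0.0], [-0.053, 0.999, -0.0], [0.0, -0.0, -1.0]]
ft_force: [-0.2, 0.2, 0.4]
grip_width: 0.0214
gripper_force: 0.0
```

Emit:
send_rows:
  deltas:
    - [[0,0,0.004,0,0,0,-0.5],[0,0,0,0,0,0,-0.5]]

```text
time_s: 9.93
position: [0.446, 0.1671, 0.0002]
tool_rot: [[-0.999, -0.053, -0.0], [-0.053, 0.999, -0.0], [0.0, -0.0, -1.0]]
ft_force: [-0.4, 1.2, -0.0]
grip_width: 0.0211
gripper_force: 0.0
```

```bash
python3 - <<'E'
from h import *
s,w,P=snap("w7");T=(P-s["position"])@s["tool_rot"]
m=(abs(abs(T[...,1])-.015)<.004)&(abs(T[...,0]-.009)<.006)&(w["range_z"]>0)
print(np.sort(T[m][:,2])[-30::4].round(4), np.sort(P[m][:,2])[:30:4].round(4));mould(P,w["image"])
E
```

```text
t 9.925 pos [4.460e-01 1.671e-01 2.000e-04] visexy [-0.1129  0.0058] yaw -176.95 F [-0.4  1.2 -0. ] w 0.021053031498288823 0.0
[0.0007 0.0008 0.0008 0.0009 0.001  0.0012 0.0014 0.0016] [-0.0015 -0.0011 -0.001  -0.0008 -0.0007 -0.0006 -0.0005 -0.0005]
mould n 40 vise centre [-0.076   0.0074] ((2.6579670906066895, 9.130501747131348), 0.9020728468894958)
```

Emit:
send_rows:
  deltas:
    - [[-0.006,0,0,0,0,0,-0.5],[-0.006,0,0,0,0,0,-0.5],[-0.006,0,0,0,0,0,-0.5],[-0.006,0,0,0,0,0,-0.5],[-0.006,0,0,0,0,0,-0.5],[-0.006,0,0,0,0,0,-0.5],[-0.006,0,0,0,0,0,-0.5],[-0.006,0,0,0,0,0,-0.5]]

```text
time_s: 10.98
position: [0.4944, 0.1697, 0.0004]
tool_rot: [[-0.999, -0.053, -0.0], [-0.053, 0.999, 0.0], [0.0, 0.0, -1.0]]
ft_force: [-0.8, -0.3, -0.5]
grip_width: 0.0216
gripper_force: 0.3
```

```bash
cat >> h.py <<'E'
def near(P,w):
    C=w["image"].astype(int);V=tov(P)
    c=(C[...,0]-C[...,2]>12)&(P[...,2]>.014)&(P[...,2]<.04)&(V[...,1]>-.05)&(V[...,1]<.06)&(V[...,0]>-.12)&(V[...,0]<.07)
    print(c.sum(),np.percentile(V[c],[1,5,50,95,99],axis=0).round(4).tolist(),rect(P[c]))
E
python3 - <<'E'
from h import *
s,w,P=snap("w8");near(P,w)
E
```

```text
t 10.975 pos [4.944e-01 1.697e-01 4.000e-04] visexy [-0.0644  0.0055] yaw -176.95 F [-0.8 -0.3 -0.5] w 0.021587653607660556 0.2535316511057317
2456 [[-0.0567, -0.0093], [-0.0561, -0.0066], [-0.0389, 0.0063], [-0.0244, 0.018], [-0.0226, 0.0206]] ((519.6339721679688, 172.0865020751953), (36.38779067993164, 31.554210662841797), 0.05547236278653145)
```

The mould moves now. Continuing to the stop.

Emit:
send_rows:
  deltas:
    - [[-0.006,0,0,0,0,0,-0.5],[-0.006,0,0,0,0,0,-0.5],[-0.006,0,0,0,0,0,-0.5],[-0.006,0,0,0,0,0,-0.5],[-0.006,0,0,0,0,0,-0.5],[-0.004,0,0,0,0,0,-0.5],[0,0,0,0,0,0,-0.5]]

```text
time_s: 11.9
position: [0.5283, 0.1715, 0.0004]
tool_rot: [[-0.999, -0.053, 0.0], [-0.053, 0.999, 0.0], [-0.0, -0.0, -1.0]]
ft_force: [-0.5, 0.1, 0.6]
grip_width: 0.0213
gripper_force: 0.0
```

Emit:
send_rows:
  deltas:
    - [[-0.002,0,0,0,0,0,-0.5],[0,0,0,0,0,0,-0.5]]

```text
time_s: 12.15
position: [0.5301, 0.1716, 0.0004]
tool_rot: [[-0.999, -0.053, 0.0], [-0.053, 0.999, 0.0], [-0.0, 0.0, -1.0]]
ft_force: [0.0, -0.1, 0.3]
grip_width: 0.0212
gripper_force: 0.0
```

Emit:
send_rows:
  deltas:
    - [[-0.002,0,0,0,0,0,-0.5],[0,0,0,0,0,0,-0.5]]

```text
time_s: 12.4
position: [0.5322, 0.1717, 0.0004]
tool_rot: [[-0.999, -0.053, 0.0], [-0.053, 0.999, 0.0], [-0.0, -0.0, -1.0]]
ft_force: [-0.2, -1.0, -0.0]
grip_width: 0.0216
gripper_force: 0.0
```

Emit:
send_rows:
  deltas:
    - [[-0.0015,0,0,0,0,0,-0.5],[0,0,0,0,0,0,-0.5]]

```text
time_s: 12.65
position: [0.5336, 0.1717, 0.0004]
tool_rot: [[-0.999, -0.053, 0.0], [-0.053, 0.999, 0.0], [-0.0, 0.0, -1.0]]
ft_force: [-0.2, 0.0, -0.4]
grip_width: 0.021
gripper_force: 0.0
```

Emit:
send_rows:
  deltas:
    - [[-0.0015,0,0,0,0,0,-0.5],[0,0,0,0,0,0,-0.5]]

```text
time_s: 12.9
position: [0.5337, 0.1718, 0.0004]
tool_rot: [[-0.999, -0.053, -0.003], [-0.053, 0.999, -0.0], [0.003, -0.0, -1.0]]
ft_force: [-6.1, -1.1, 3.8]
grip_width: 0.0215
gripper_force: 3.0
```

Emit:
send_rows:
  deltas:
    - [[-0.0015,0,0,0,0,0,-0.5],[0,0,0,0,0,0,-0.5]]

```text
time_s: 13.15
position: [0.5336, 0.1718, 0.0003]
tool_rot: [[-0.999, -0.054, -0.006], [-0.054, 0.999, -0.001], [0.007, -0.0, -1.0]]
ft_force: [-12.2, -1.4, 8.6]
grip_width: 0.0213
gripper_force: 6.0
```

```bash
python3 - <<'E'
from h import *
s,w,P=snap("w9");near(P,w)
E
```

```text
t 13.15 pos [5.336e-01 1.718e-01 3.000e-04] visexy [-0.0251  0.0053] yaw -176.93 F [-12.2  -1.4   8.6] w 0.021299533570617153 5.9525372833013535
2552 [[-0.0172, -0.0094], [-0.0166, -0.0066], [-0.0002, 0.0058], [0.0146, 0.0176], [0.0166, 0.0204]] ((558.7764892578125, 173.4869842529297), (35.55950927734375, 31.51690101623535), 3.277857780456543)
```

The mould is at the stop (12 N, near end at vise x ≈ -16.5 mm, square). Retreating, rising and moving over the knob.

Emit:
send_rows:
  deltas:
    - [[0.015,0,0,0,0,0,-0.5],[0.018,0,0,0,0,0,-0.5],[0,0,-0.055,0,0,0,-0.5],[0,0,-0.055,0,0,0,0],[0,0,-0.06,0,0,0,0],[-0.0247,-0.0434,0,0,0,0,0],[-0.0247,-0.0434,0,0,0,0,0],[-0.0247,-0.0434,0,0,0,0,0],[0,0,0,0,0,0,0]]

```text
time_s: 14.32
position: [0.5858, 0.0413, 0.1699]
tool_rot: [[-0.999, -0.049, 0.0], [-0.049, 0.999, -0.0], [-0.0, -0.0, -1.0]]
ft_force: [-0.3, -0.3, 0.3]
grip_width: 0.0424
gripper_force: 0.0
```

```bash
python3 - <<'E'
from h import *
s,w,P=snap("w10");near(P,w)
m=(P[...,2]>.131)&(P[...,2]<.147)&(abs(P[...,0]-.585)<.03)&(abs(P[...,1]-.044)<.03)
print("knob",m.sum(),rect(P[m]) if m.sum()>5 else "");T=(P-s["position"])@s["tool_rot"]
im=optics.get_image("scene");S=allpts(im);V=tov(S)
C=im["image"].astype(int);b=(S[...,2]>.026)&(S[...,2]<.042)&(C[...,0]-C[...,2]>15)&(abs(V[...,0])<.1)&(V[...,1]>-.03)&(V[...,1]<.045);print("scene mould",rect(S[b]),b.sum(),tov(np.array(rect(S[b])[0])/1000))
m=(S[...,2]>.127)&(S[...,2]<.147)&(abs(S[...,0]-.585)<.025)&(abs(S[...,1]-.044)<.025);print("scene knob",rect(S[m]),m.sum())
E
```

```text
t 14.325 pos [0.5858 0.0413 0.1699] visexy [ 0.0192 -0.1281] yaw -177.17 F [-0.3 -0.3  0.3] w 0.04235991231919586 0.0
2536 [[-0.0144, -0.0164], [-0.0116, -0.0147], [0.0201, 0.0062], [0.054, 0.0284], [0.0573, 0.0307]] ((581.3159790039062, 176.57525634765625), (79.81977844238281, 52.903682708740234), 8.321484565734863)
knob 562 ((584.3739624023438, 43.7271842956543), (17.771896362304688, 19.048789978027344), 2.986060619354248)
scene mould ((579.4112548828125, 175.21559143066406), (72.54174041748047, 52.58740234375), 3.399139881134033) 188 [0.02080326 0.00599237]
scene knob ((585.5233154296875, 41.627723693847656), (17.100473403930664, 16.546768188476562), 33.34361267089844) 28
```

View pics/w10.png

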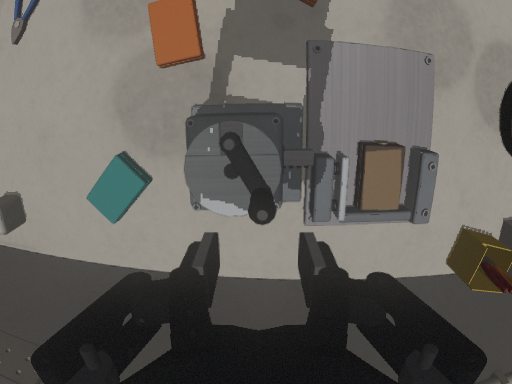

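Image: knob at (262,205), mould against the stop at (382,178). Lowering over the knob and gripping.

Emit:
send_rows:
  deltas:
    - [[0.001,0.0024,0.03,0,0,0,0],[0,0,0.03,0,0,0,0],[0,0,0.022,0,0,0,0],[0,0,0,0,0,0,0],[0,0,0,0,0,0,-0.9],[0,0,0,0,0,0,-0.9],[0,0,0,0,0,0,-0.9],[0,0,0,0,0,0,-0.9]]
  squeeze: 30

```text
time_s: 15.42
position: [0.5837, 0.0466, 0.0891]
tool_rot: [[-0.999, -0.053, 0.002], [-0.053, 0.999, 0.0], [-0.002, 0.0, -1.0]]
ft_force: [0.8, 1.9, 3.2]
grip_width: 0.0182
gripper_force: 29.3
```

```bash
cat > arc.py <<'E'
import sys
from h import *
def arc(cx,cy,r,a0,a1,n,g):
    s=telemetry.observe();R=s["tool_rot"][:2,:2]
    a=np.radians(np.linspace(a0,a1,n+1));p=np.c_[cx+r*np.cos(a),cy+r*np.sin(a)]
    d=np.diff(p,axis=0)@R   # world -> tool x,y
    print([[round(float(x),4),round(float(y),4),0,0,0,0,g] for x,y in d])
cx,cy,r,a0,a1,n,g=map(float,sys.argv[1:]);arc(cx,cy,r,a0,a1,int(n),g)
E
python3 arc.py .5436 .0165 .05 36.9 140 11 -0.9
```

```text
[[0.0051, 0.0064, 0, 0, 0, 0, -0.9], [0.0061, 0.0055, 0, 0, 0, 0, -0.9], [0.0069, 0.0044, 0, 0, 0, 0, -0.9], [0.0075, 0.0032, 0, 0, 0, 0, -0.9], [0.0079, 0.002, 0, 0, 0, 0, -0.9], [0.0081, 0.0007, 0, 0, 0, 0, -0.9], [0.0081, -0.0007, 0, 0, 0, 0, -0.9], [0.0079, -0.002, 0, 0, 0, 0, -0.9], [0.0075, -0.0033, 0, 0, 0, 0, -0.9], [0.0069, -0.0044, 0, 0, 0, 0, -0.9], [0.006, -0.0055, 0, 0, 0, 0, -0.9]]
```

Emit:
send_rows:
  deltas:
    - [[0.005,0.0064,0,0,0,0,-0.9],[0.006,0.0055,0,0,0,0,-0.9],[0.007,0.0044,0,0,0,0,-0.9],[0.0075,0.0032,0,0,0,0,-0.9],[0.008,0.002,0,0,0,0,-0.9],[0.008,0.0007,0,0,0,0,-0.9]]

```text
time_s: 16.18
position: [0.5401, 0.0664, 0.0884]
tool_rot: [[-0.999, -0.053, -0.0], [-0.053, 0.999, -0.0], [0.0, -0.0, -1.0]]
ft_force: [1.4, -2.0, 4.1]
grip_width: 0.0185
gripper_force: 29.4
```

Emit:
send_rows:
  deltas:
    - [[0.008,-0.0007,0,0,0,0,-0.9],[0.008,-0.002,0,0,0,0,-0.9],[0.0075,-0.0033,0,0,0,0,-0.9],[0.007,-0.0044,0,0,0,0,-0.9],[0.006,-0.0055,0,0,0,0,-0.9]]

```text
time_s: 16.8
position: [0.5048, 0.0482, 0.0884]
tool_rot: [[-0.999, -0.053, 0.0], [-0.053, 0.999, 0.0], [-0.0, 0.0, -1.0]]
ft_force: [3.6, -0.9, 1.4]
grip_width: 0.0182
gripper_force: 29.3
```

```bash
python3 arc.py .5436 .0165 .05 140.8 185 6 -0.9
```

```text
[[0.004, -0.005, 0, 0, 0, 0, -0.9], [0.0033, -0.0055, 0, 0, 0, 0, -0.9], [0.0026, -0.0059, 0, 0, 0, 0, -0.9], [0.0018, -0.0062, 0, 0, 0, 0, -0.9], [0.001, -0.0063, 0, 0, 0, 0, -0.9], [0.0002, -0.0064, 0, 0, 0, 0, -0.9]]
```

Emit:
send_rows:
  deltas:
    - [[0.004,-0.005,0,0,0,0,-0.9],[0.0033,-0.0055,0,0,0,0,-0.9],[0.0026,-0.006,0,0,0,0,-0.9],[0.0018,-0.0062,0,0,0,0,-0.9],[0.001,-0.0063,0,0,0,0,-0.9],[0,-0.0064,0,0,0,0,-0.9],[0,0,0,0,0,0,-0.9]]

```text
time_s: 17.68
position: [0.4938, 0.0126, 0.0882]
tool_rot: [[-0.999, -0.053, -0.001], [-0.053, 0.999, 0.001], [0.001, 0.001, -1.0]]
ft_force: [-1.5, 2.8, 4.4]
grip_width: 0.018
gripper_force: 29.6
```

Emit:
send_rows:
  deltas:
    - [[0,0,0.003,0,0,0,-0.9],[0,0,0.003,0,0,0,-0.9],[0,0,0.002,0,0,0,-0.9],[0,0,0,0,0,0,-0.9]]
  squeeze: 45

```text
time_s: 18.18
position: [0.4936, 0.0127, 0.0814]
tool_rot: [[-0.999, -0.054, -0.001], [-0.054, 0.999, -0.0], [0.001, -0.0, -1.0]]
ft_force: [-10.7, 1.7, 19.7]
grip_width: 0.0178
gripper_force: 45.9
```

Emit:
send_rows:
  deltas:
    - [[0,0,0.002,0,0,0,-0.9],[0,0,0,0,0,0,-0.9]]

```text
time_s: 18.42
position: [0.4934, 0.0126, 0.0804]
tool_rot: [[-0.999, -0.054, -0.0], [-0.054, 0.999, -0.001], [0.001, -0.001, -1.0]]
ft_force: [-15.5, 2.5, 32.5]
grip_width: 0.0182
gripper_force: 47.2
```

```bash
python3 - <<'E'
from h import *
im=optics.get_image("scene");S=allpts(im)
s,w,P=snap("w11");T=(P-s["position"])@s["tool_rot"];V=tov(P)
# arm bar: dark, between pivot (-25) and knob (-75) vise x rel axis
b=(abs(V[...,1]+.150)<.008)&(V[...,0]>-.062)&(V[...,0]<-.02)&(P[...,2]>.07)&(P[...,2]<.11);print("bar z",b.sum(),np.percentile(P[b][:,2],[10,50,90]) if b.any() else "")
V=tov(S);b=(abs(V[...,1]+.150)<.012)&(V[...,0]>-.09)&(V[...,0]<-.02)&(S[...,2]>.07)&(S[...,2]<.16);print("scene",b.sum(),S[b].round(3).tolist()[:40])
E
```

```text
t 18.475 pos [0.4934 0.0126 0.0804] visexy [-0.0747 -0.1512] yaw -176.91 F [-16.2   3.7  32.2] w 0.017815580059266863 47.176594734191895
bar z 631 [0.08752864 0.0896577  0.10297642]
scene 105 [[0.486, 0.023, 0.16], [0.498, 0.026, 0.151], [0.484, 0.022, 0.158], [0.48, 0.022, 0.156], [0.492, 0.025, 0.147], [0.488, 0.025, 0.145], [0.492, 0.025, 0.143], [0.483, 0.025, 0.144], [0.491, 0.024, 0.139], [0.495, 0.023, 0.137], [0.502, 0.025, 0.131], [0.481, 0.023, 0.142], [0.487, 0.024, 0.138], [0.49, 0.023, 0.136], [0.494, 0.022, 0.134], [0.502, 0.022, 0.128], [0.491, 0.024, 0.131], [0.495, 0.023, 0.128], [0.495, 0.019, 0.131], [0.497, 0.016, 0.132], [0.482, 0.025, 0.132], [0.485, 0.023, 0.131], [0.489, 0.023, 0.128], [0.491, 0.02, 0.129], [0.488, 0.013, 0.135], [0.491, 0.011, 0.134], [0.485, 0.023, 0.126], [0.487, 0.02, 0.127], [0.488, 0.017, 0.128], [0.487, 0.012, 0.132], [0.488, 0.009, 0.133], [0.484, 0.023, 0.123], [0.488, 0.021, 0.121], [0.483, 0.012, 0.13], [0.485, 0.01, 0.13], [0.492, 0.012, 0.125], [0.543, 0.014, 0.088], [0.543, 0.01, 0.09], [0.48, 0.023, 0.121], [0.485, 0.023, 0.118]]
```

Latched: bar top at about 88 mm, TCP went down 7.8 mm to a hard stop. Relieving the down-force, then winding.

```bash
python3 arc.py .5683 .0175 .075 183.4 93.4 9 -0.9
```

```text
[[-0.0011, 0.013, 0, 0, 0, 0, -0.9], [-0.0033, 0.0126, 0, 0, 0, 0, -0.9], [-0.0055, 0.0119, 0, 0, 0, 0, -0.9], [-0.0074, 0.0107, 0, 0, 0, 0, -0.9], [-0.0092, 0.0093, 0, 0, 0, 0, -0.9], [-0.0107, 0.0076, 0, 0, 0, 0, -0.9], [-0.0118, 0.0056, 0, 0, 0, 0, -0.9], [-0.0126, 0.0035, 0, 0, 0, 0, -0.9], [-0.013, 0.0012, 0, 0, 0, 0, -0.9]]
```

Emit:
send_rows:
  deltas:
    - [[0,0,-0.0025,0,0,0,-0.9],[0,0,0,0,0,0,-0.9]]
  squeeze: 30

```text
time_s: 18.77
position: [0.4937, 0.0127, 0.0816]
tool_rot: [[-0.999, -0.054, -0.001], [-0.054, 0.999, -0.0], [0.001, -0.0, -1.0]]
ft_force: [-8.5, 2.2, 15.2]
grip_width: 0.0178
gripper_force: 45.1
```

Emit:
send_rows:
  deltas:
    - [[-0.0011,0.013,0,0,0,0,-0.9],[-0.0033,0.0126,0,0,0,0,-0.9],[-0.0055,0.0119,0,0,0,0,-0.9]]

```text
time_s: 19.15
position: [0.5012, 0.0507, 0.0816]
tool_rot: [[-0.999, -0.054, -0.002], [-0.054, 0.999, -0.001], [0.002, -0.001, -1.0]]
ft_force: [-8.7, 0.1, 15.3]
grip_width: 0.018
gripper_force: 45.3
```

Emit:
send_rows:
  deltas:
    - [[-0.0074,0.0107,0,0,0,0,-0.9],[-0.0092,0.0093,0,0,0,0,-0.9],[-0.0107,0.0076,0,0,0,0,-0.9],[-0.0118,0.0056,0,0,0,0,-0.9],[-0.0126,0.0035,0,0,0,0,-0.9],[-0.013,0.0012,0,0,0,0,-0.9]]

```text
time_s: 19.9
position: [0.5654, 0.0927, 0.0818]
tool_rot: [[-0.999, -0.054, 0.002], [-0.054, 0.999, 0.001], [-0.002, 0.001, -1.0]]
ft_force: [-3.0, 2.3, 10.1]
grip_width: 0.0181
gripper_force: 44.9
```

```bash
python3 arc.py .5683 .0175 .075 93.4 -26.6 12 -0.9;  python3 - <<'E'
from h import *
p=telemetry.observe()["position"];d=p[:2]-[.5683,.0175];print(np.hypot(*d),np.degrees(np.arctan2(d[1],d[0])))
E
```

```text
[[-0.013, -0.0011, 0, 0, 0, 0, -0.9], [-0.0126, -0.0033, 0, 0, 0, 0, -0.9], [-0.0119, -0.0055, 0, 0, 0, 0, -0.9], [-0.0107, -0.0074, 0, 0, 0, 0, -0.9], [-0.0093, -0.0092, 0, 0, 0, 0, -0.9], [-0.0076, -0.0107, 0, 0, 0, 0, -0.9], [-0.0056, -0.0118, 0, 0, 0, 0, -0.9], [-0.0034, -0.0126, 0, 0, 0, 0, -0.9], [-0.0012, -0.013, 0, 0, 0, 0, -0.9], [0.0011, -0.013, 0, 0, 0, 0, -0.9], [0.0033, -0.0126, 0, 0, 0, 0, -0.9], [0.0055, -0.0119, 0, 0, 0, 0, -0.9]]
0.07530453269782704 92.18714857215757
```

Emit:
send_rows:
  deltas:
    - [[-0.013,-0.0011,0,0,0,0,-0.9],[-0.0126,-0.0033,0,0,0,0,-0.9],[-0.0119,-0.0055,0,0,0,0,-0.9],[-0.0107,-0.0074,0,0,0,0,-0.9],[-0.0093,-0.0092,0,0,0,0,-0.9],[-0.0076,-0.0107,0,0,0,0,-0.9]]

```text
time_s: 20.65
position: [0.6325, 0.0579, 0.0816]
tool_rot: [[-0.999, -0.054, 0.001], [-0.054, 0.999, -0.001], [-0.001, -0.001, -1.0]]
ft_force: [-4.1, 1.4, 8.2]
grip_width: 0.0179
gripper_force: 44.6
```

Emit:
send_rows:
  deltas:
    - [[-0.0056,-0.0118,0,0,0,0,-0.9],[-0.0034,-0.0126,0,0,0,0,-0.9],[-0.0012,-0.013,0,0,0,0,-0.9],[0.0011,-0.013,0,0,0,0,-0.9],[0.0033,-0.0126,0,0,0,0,-0.9],[0.0055,-0.0119,0,0,0,0,-0.9]]

```text
time_s: 21.4
position: [0.6361, -0.0164, 0.0815]
tool_rot: [[-0.999, -0.054, 0.001], [-0.054, 0.999, 0.001], [-0.001, 0.001, -1.0]]
ft_force: [-3.4, 5.5, 9.1]
grip_width: 0.0176
gripper_force: 44.7
```

```bash
python3 - <<'E'
from h import *
p=telemetry.observe()["position"];d=p[:2]-[.5683,.0175];print(np.hypot(*d),np.degrees(np.arctan2(d[1],d[0])))
E
python3 arc.py .5683 .0175 .075 -26.6 -146.6 12 -0.9;
```

```text
0.07584060615242472 -26.573495965529382
[[0.0074, -0.0108, 0, 0, 0, 0, -0.9], [0.0092, -0.0093, 0, 0, 0, 0, -0.9], [0.0107, -0.0076, 0, 0, 0, 0, -0.9], [0.0118, -0.0056, 0, 0, 0, 0, -0.9], [0.0126, -0.0035, 0, 0, 0, 0, -0.9], [0.013, -0.0012, 0, 0, 0, 0, -0.9], [0.013, 0.0011, 0, 0, 0, 0, -0.9], [0.0126, 0.0033, 0, 0, 0, 0, -0.9], [0.0119, 0.0055, 0, 0, 0, 0, -0.9], [0.0108, 0.0074, 0, 0, 0, 0, -0.9], [0.0093, 0.0092, 0, 0, 0, 0, -0.9], [0.0076, 0.0107, 0, 0, 0, 0, -0.9]]
```

Emit:
send_rows:
  deltas:
    - [[0.0074,-0.0108,0,0,0,0,-0.9],[0.0092,-0.0093,0,0,0,0,-0.9],[0.0107,-0.0076,0,0,0,0,-0.9],[0.0118,-0.0056,0,0,0,0,-0.9],[0.0126,-0.0035,0,0,0,0,-0.9],[0.013,-0.0012,0,0,0,0,-0.9]]

```text
time_s: 22.15
position: [0.5745, -0.0575, 0.0817]
tool_rot: [[-0.999, -0.053, 0.004], [-0.053, 0.999, 0.001], [-0.004, 0.001, -1.0]]
ft_force: [2.7, 7.8, 7.5]
grip_width: 0.0178
gripper_force: 44.7
```

Emit:
send_rows:
  deltas:
    - [[0.013,0.0011,0,0,0,0,-0.9],[0.0126,0.0033,0,0,0,0,-0.9],[0.0119,0.0055,0,0,0,0,-0.9],[0.0108,0.0074,0,0,0,0,-0.9],[0.0093,0.0092,0,0,0,0,-0.9],[0.0076,0.0107,0,0,0,0,-0.9]]

```text
time_s: 22.9
position: [0.5076, -0.0259, 0.0819]
tool_rot: [[-0.999, -0.053, 0.004], [-0.053, 0.999, -0.004], [-0.004, -0.004, -1.0]]
ft_force: [0.0, -5.5, 8.7]
grip_width: 0.0177
gripper_force: 44.6
```

```bash
python3 - <<'E'
from h import *
s,w,P=snap("w12");p=s["position"];d=p[:2]-[.5683,.0175];print(np.hypot(*d),np.degrees(np.arctan2(d[1],d[0])))
near(P,w)
E
python3 arc.py .5683 .0175 .075 -146.6 -180.6 4 -0.9;
```

```text
t 22.9 pos [ 0.5076 -0.0259  0.0819] visexy [-0.0628 -0.1905] yaw -176.95 F [ 0.  -5.5  8.7] w 0.017723310240978618 44.61836814880371
0.07462022382204937 -144.4543788850315
1777 [[-0.017, 0.0009], [-0.0139, 0.0048], [0.0163, 0.0242], [0.0531, 0.0457], [0.057, 0.0484]] ((578.5596923828125, 193.11463928222656), (77.978271484375, 51.81744384765625), 5.106562614440918)
[[0.0049, 0.01, 0, 0, 0, 0, -0.9], [0.0034, 0.0106, 0, 0, 0, 0, -0.9], [0.0018, 0.011, 0, 0, 0, 0, -0.9], [0.0001, 0.0111, 0, 0, 0, 0, -0.9]]
```

Emit:
send_rows:
  deltas:
    - [[0.005,0.01,0,0,0,0,-0.9],[0.0034,0.0106,0,0,0,0,-0.9],[0.0018,0.011,0,0,0,0,-0.9],[0,0.011,0,0,0,0,-0.9],[0,0,0,0,0,0,-0.9]]

```text
time_s: 23.58
position: [0.4937, 0.0173, 0.0816]
tool_rot: [[-0.999, -0.054, 0.0], [-0.054, 0.999, -0.002], [0.0, -0.002, -1.0]]
ft_force: [-8.4, -2.0, 15.7]
grip_width: 0.0176
gripper_force: 45.1
```

```bash
python3 - <<'E'
from h import *
s,w,P=snap("w13");p=s["position"];d=p[:2]-[.5683,.0175];print(np.hypot(*d),np.degrees(np.arctan2(d[1],d[0])))
near(P,w)
E
```

```text
t 23.575 pos [0.4937 0.0173 0.0816] visexy [-0.0742 -0.1465] yaw -176.88 F [-8.4 -2.  15.7] w 0.017601128475058507 45.13129949569702
0.07464593368596062 -179.8601382369114
1860 [[-0.017, 0.0014], [-0.014, 0.0043], [0.0115, 0.0261], [0.046, 0.0463], [0.054, 0.0486]] ((578.6141357421875, 193.65147399902344), (77.91577911376953, 50.31350326538086), 4.708359241485596)
```

Emit:
send_rows:
  deltas:
    - [[0,0,0,0,0,0,0],[0,0,0,0,0,0,0],[0,0,0,0,0,0,0],[0,0,0,0,0,0,0],[0,0,-0.03,0,0,0,0],[0,0,-0.04,0,0,0,0],[0,0,-0.05,0,0,0,0],[0,0,-0.05,0,0,0,0],[0.04,0,0,0,0,0,0],[0,0,0,0,0,0,0]]

```text
time_s: 24.88
position: [0.4524, 0.0157, 0.2515]
tool_rot: [[-0.999, -0.053, 0.001], [-0.053, 0.999, -0.0], [-0.001, -0.0, -1.0]]
ft_force: [0.4, -0.3, 0.6]
grip_width: 0.0428
gripper_force: 0.0
```

```bash
python3 - <<'E'
from h import *
s,w,P=snap("w14");near(P,w);V=tov(P)
m=(P[...,2]>.12)&(P[...,2]<.145)&(V[...,0]<-.05)&(V[...,0]>-.1)&(abs(V[...,1]+.15)<.03);print("knob",m.sum(),tov(P[m]).mean(0).round(4),np.median(P[m][:,2]))
b=(abs(V[...,1]+.150)<.02)&(V[...,0]>-.055)&(V[...,0]<-.03)&(P[...,2]>.086)&(P[...,2]<.11);print("bar",np.percentile(P[b][:,2],[50,90]))
b=(abs(V[...,0]-.033)<.03)&(V[...,1]>-.045)&(V[...,1]<.012)&(P[...,2]>.0365)&(P[...,2]<.046)
print("jaw top y range",np.percentile(V[b][:,1],[1,50,99]).round(4))
E
```

```text
t 24.875 pos [0.4524 0.0157 0.2515] visexy [-0.1154 -0.1458] yaw -176.96 F [ 0.4 -0.3  0.6] w 0.042820362642967603 0.0
1172 [[-0.0154, 0.002], [-0.0119, 0.0037], [0.0194, 0.0242], [0.0536, 0.0459], [0.0568, 0.0481]] ((578.2922973632812, 194.4175262451172), (76.97785949707031, 47.921600341796875), 4.815240383148193)
knob 273 [-0.0769 -0.1465] 0.12995222565757167
bar [0.08785443 0.08885069]
jaw top y range [-0.0307 -0.0154 -0.0008]
```

View pics/w14.png

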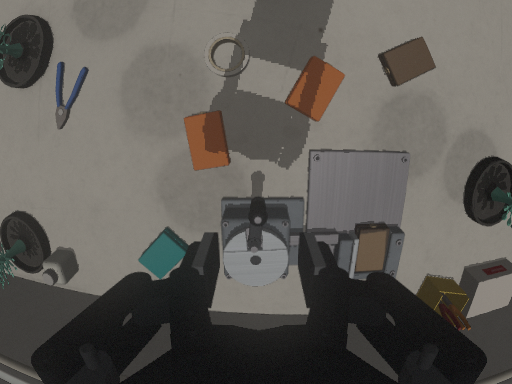

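The mould at (372,248) is clamped between the pad and the fixed jaw. The crank is out at (258,212), with knob top at 130 mm and bar at 88 mm, so it is latched. The gripper is clear. Handing in.

```bash
python3 -c "
from rig import env
print(env.close_job())"
```

```text
the job is handed in; nothing more can be done
None
```

I handed the job in at about 25 s. The mould is clamped against the back stop and the crank is latched and wound about 363°, which should press the pad back about 6 mm by the wheel angle. The hand-in gave no verdict.

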